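Draw the blue-edged crossover board from its rack

TASK

Draw the loudspeaker crossover board with the blue-painted top edge straight up out of its slot in the wooden rack, and stand it in the empty inspection stand, midway along between the stand's two pairs of black cheeks. Keep hold of it until it is down on the stand's floor, then let go; leave the yellow-edged and red-edged boards in their slots.

Things in the scene. Friction and masses are not known exactly. Their poses are not given: they have to be found in the camera images.
- blue_centre (a point): centre (half-way up) of the loose plywood crossover board with blue top edge: 140 mm long (x), 8 thick (y), 110 high (z, up), 0.11 to 0.22 kg. Top and bottom edges 55 mm above and below this point. The upper 35 mm of both faces is bare for gripping; below, a coil and two cylinders stand up to 15 mm off the +y face, within 26 mm of mid-length. Starts upright in any of the wooden rack's 3 slots.
- yellow_centre (a point): centre of the like board with yellow top edge, in another slot of the fixed rack (160 x 200 mm, 60 high). The slots lie 70 mm apart across the boards' faces, so all boards are parallel; each slot is 12 mm wide, holds only a board's two ends, has its floor 10 mm above the table and reaches 50 mm up the board, which is free once raised 50 mm. This board stays.
- red_centre (a point): centre (half-way up) of the like board with red top edge, same size and axes, in the remaining slot. A racked board's top edge is 120 mm above the table. This board stays.
- stand: fixed stand: aluminium base 200 (x) x 62 (y) x 8 mm, with two pairs of black cheeks. Origin: centre of underside, on the table; z up. Each pair leaves a 26 mm gap (y -13 to 13), open at both ends; the board's two ends stand in them, its length along x, either way round. Cheeks lie 48 to 92 mm from mid-length, tops 58 mm, gap floor 8 mm above the table. A freed board may lean 20 deg.
Things that resemble listed ones, but are neither listed nor needed, are in the scene too. Leave any turquoise look-alike of the part that bears blue_centre alone.

How it is judged (in metres and radians):
On the way, in this order (a step that is already met when the one before it is completed fails the run):
1. the blue-edged board is held by the gripper, upright within 15 degrees, clear above its slot (centre more than 120 mm above the table) (contact force between the fingers and board_blue above 0.5 N and height (world z) of blue_centre above 0.12 m and angle between blue_centre's own z axis and vertical below 0.26 rad), for 0.1 s.
2. still held, the board is between the cheeks of the stand, its bottom edge within about 12 mm of the stand's floor (contact force between the fingers and board_blue above 0.5 N and x of blue_centre in the frame of stand between -0.02 and 0.02 m and y of blue_centre in the frame of stand between -0.02 and 0.02 m and angle between the x axis of blue_centre and the x axis of stand, either way round below 0.26 rad and z of blue_centre in the frame of stand below 0.075 m), for 0.1 s.
At the end, for the whole second after the job is handed in: Blue-edged board released, at rest on the stand's floor between the cheeks: centre within 20 mm of the middle along and across, 55 to 68 mm above the table, lengthways within 15 degrees, leaning under 25 degrees; the other two boards within 15 mm of their starts (x of blue_centre in the frame of stand between -0.02 and 0.02 m and y of blue_centre in the frame of stand between -0.02 and 0.02 m and z of blue_centre in the frame of stand between 0.055 and 0.068 m and angle between the x axis of blue_centre and the x axis of stand, either way round below 0.26 rad and angle between blue_centre's own z axis and vertical below 0.44 rad and linear speed of board_blue below 0.02 m/s and distance of each of yellow_centre, red_centre from where it was at the start of the episode below 0.015 m); the robot touches nothing.
It fails at once if the yellow-edged board is moved more than 30 mm (distance of yellow_centre from where it was at the start of the episode above 0.03 m).
It fails at once if the red-edged board is moved more than 30 mm (distance of red_centre from where it was at the start of the episode above 0.03 m).
It also fails if it takes over 45 s, if anything falls off the work surface, if the arm or the gripper's body presses on something with over 40 N, if the wrist force passes 120 N, or if a joint passes its speed limit or range.

ROBOT

A 7-joint arm with a two-finger parallel gripper is mounted at the origin on the work surface; the furniture and walls round the work are solid. World frame = base frame: x ahead of the robot, y to its left, z up, the work surface at z = 0. Lengths are in m, angles in degrees, forces in N, time in s.
With the tool pointing down it reaches from about 0.4 to 0.85 m from the base axis. Payload 10.4 kg.
Tool frame: the origin (TCP) lies at the very end of the fingers, on their centre line; the grasp point (between the pads) lies 19 mm behind it; y points along the fingers, x is the direction in which the jaws open and shut, and the axes are right-handed (so a half turn about y gives the same grasp; the last joint's range is limited). The gripper opens to 85 mm and grips with 20 to 120 N. Pads are 22 mm wide; open, the fingers measure 114 mm over their backs; the gripper's body (76 mm by 85 mm) begins 54 mm behind the grasp point. The pads swing forward as they close: fully open they stand 13 mm farther back than shut.
Start: joints at [-1.295, 19.034, -3.707, 83.658, 1.238, 77.344, -5.071], TCP at [0.625, 0, 0.231] pointing down, gripper open.
Joint ranges: [-148.97, 148.97], [-28.65, 121.19], [-84.17, 76.75], [9.2, 138.47], [-72.65, 252.65], [3.7, 117.97], [-149.18, 149.18]. Speed limits (degrees/s): [127.2, 127.2, 159.86, 159.86, 180, 180, 180].

INTERFACE

Orientations are given as [roll, pitch, yaw] about the fixed x, y, z axes, in that order (R = Rz(yaw) Ry(pitch) Rx(roll)).
In Python, from rig import r, capture, order gives the robot as it stands.
- The arm moves only by the tool play_rows, never from a script. Its argument "moves" is a list of rows, each a list of 4 numbers: the shift along the tool's x, y, z in m, then the turn about the tool's y in degrees. A call has 1 to 20 rows; each row is the pose to reach, as a shift and turn from the pose commanded when the call began, along the tool's axes at that moment; what a row does not reach only later rows make up. A row lasts 1/12 s, in which the tool goes at most 41.7 mm and 7.16 degrees, less where a joint would pass 70% of its speed; a pose out of reach is approached as far as the arm can. A call with a gripper value outside its range is refused whole. "fingers" is the opening in per cent of the stroke, from 0 (shut) to 100 (fully open), set as the call begins (left out, the last holds). The fingers move at their own pace and stop on an object; the grip force is fixed at half the most. Time passes only in rows, so rows that repeat a pose let the fingers close. It gives the time, the measured TCP pose, the force and the opening at its end, in the units of the state.
- r.state(): the state, without advancing time (a new reading comes with each control period).
- capture(name): name is "scene" or "side" or "wrist"; returns a dict with "frame" (480x640x3 uint8, red, green, blue), "depth" (480x640 float32, m along the optical axis (not along the pixel's ray), 0 where there is no reading), "fx", "fy", "cx", "cy" (pixels), "k1" (the pictures are not rectified: a ray, as slopes to the right and down, at radius r is drawn at 1 + k1 r^2 times it, then the intrinsics apply), "R" (3x3) and "t" (3): a world point X has camera coordinates R X + t. Camera axes: x right, y down, z forward; pixel columns grow to the right and rows downward; lengths in m; the calibration is good to about 2 mm. A picture is of the moment at which its call begins.
- order.sign_off(): hands the job in, once; it reports no verdict.
The state is a dict: "clock": time; "joint_pos": joint angles; "qvel": joint speeds; "joint_torque": joint torques, N m; "eef_pos": TCP position; "tcp_rot": TCP orientation; "wrist_force": force on the tool from outside, world axes, zero at the start; "wrist_torque": the same for the moment, N m; "gripper_width": opening from 0.0 (shut) to 1.0 (fully open).
Only numpy, scipy, OpenCV 4.12 (cv2) and the standard library are available. Lean on these libraries where they do the work, as an engineer would, in place of code of your own. Each camera call takes 0.05 s, during which the arm holds its last target.

## Working session

There is one attempt and no reset: what is moved stays moved. The work goes in short steps, Python scripts to look and compute and a tool call to move; the robot and the scene stay as the last step left them, time stands still between calls to the robot, and variables do not carry over. Pictures are saved under pics/ and viewed, and the job is handed in when it is done.

Besides the shell and the picture viewer there is one more tool, called after "Call:" by a JSON object that holds its "method" and its "body". play_rows: Moves the arm, as the interface text tells. Its arguments: {"type":"object","properties":{"moves":{"type":"array","items":{"type":"array","items":{"type":"number"}}},"fingers":{"type":"number"}},"required":["moves"]}

```bash
ls; mkdir -p pics; cat > h.py <<'E'
import numpy as np,cv2,pickle
from rig import r,capture,order
def snap(n,f):
    c=capture(n); cv2.imwrite('pics/'+f+'.png',c['frame'][:,:,::-1]); pickle.dump(c,open('pics/'+f+'.pkl','wb')); return c
def ray(c,u,v):
    xd=(u-c['cx'])/c['fx']; yd=(v-c['cy'])/c['fy']; x,y=xd,yd
    for _ in range(20):
        s=1+c['k1']*(x*x+y*y); x,y=xd/s,yd/s
    R=np.array(c['R']);t=np.array(c['t'])
    return -R.T@t, np.array([x,y,1.0])@R
def onplane(c,u,v,z):
    o,d=ray(c,u,v); return o+d*(z-o[2])/d[2]
def pt(c,u,v):
    o,d=ray(c,u,v); return o+d*float(c['depth'][int(round(v)),int(round(u))])
def cloud(c):
    h,w=c['depth'].shape; vv,uu=np.mgrid[:h,:w].astype(float)
    xd=(uu-c['cx'])/c['fx']; yd=(vv-c['cy'])/c['fy']; x,y=xd,yd
    for _ in range(20):
        s=1+c['k1']*(x*x+y*y); x,y=xd/s,yd/s
    R=np.array(c['R']);t=np.array(c['t'])
    P=np.stack([x,y,np.ones_like(x)],-1)*c['depth'][...,None]
    return (P-t)@R
def load(f): return pickle.load(open('pics/'+f+'.pkl','rb'))
E
python3 - <<'E'
from h import *
print(r.state())
for n in ['scene','side','wrist']:
    c=snap(n,n+'0'); print(n,c['fx'],c['k1'],-np.array(c['R']).T@c['t'],np.array(c['R'])[2])
E
```

```text
pics
{'clock': 0.0, 'joint_pos': array([-1.29648711, 19.07236094, -3.70682567, 83.70917542,  1.23798531,
       77.34269184, -5.07024573]), 'qvel': array([-0.0540381 ,  0.02130345, -0.01829436,  0.02912691,  0.05042281,
        0.01774413, -0.01985471]), 'joint_torque': array([ 4.98105128e-04, -6.25449800e+01,  4.97091911e-02, -3.91610491e+01,
        1.63588714e-02,  9.83294769e-03, -6.01235030e-06]), 'eef_pos': array([6.24602696e-01, 6.28078851e-06, 2.30485298e-01]), 'tcp_rot': array([-9.00044625e+01,  8.42452216e-02,  3.19177053e-03]), 'wrist_force': array([-0.18181236,  0.37616719,  0.62374974]), 'wrist_torque': array([ 0.02542133,  0.0180295 , -0.03767793]), 'gripper_width': 0.9989984394122501}
scene 506.84475226936297 0.009222501879197587 [ 0.09426642 -0.5952561   0.73754292] [ 0.39185484  0.61902035 -0.6806347 ]
side 575.864331426461 -0.16712921224719818 [ 0.05765171 -0.89082678  0.54837061] [ 0.37334421  0.82533717 -0.42359491]
wrist 413.0896142046194 -0.09328285542468782 [0.62471633 0.08035468 0.37279802] [-8.79004586e-04 -3.10972925e-01 -9.50418364e-01]
```

View pics/scene0.png

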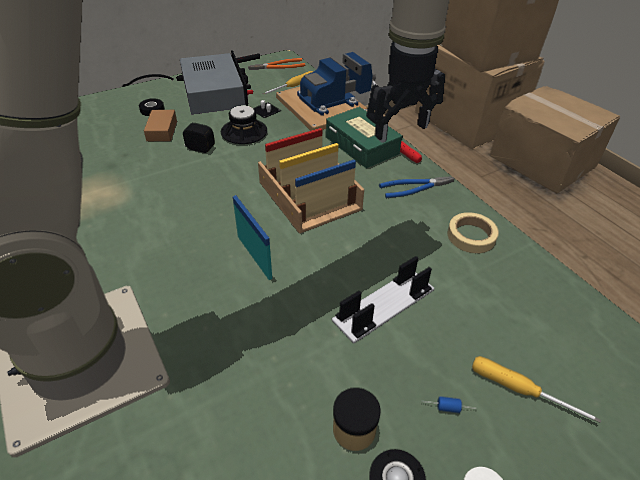

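View pics/side0.png

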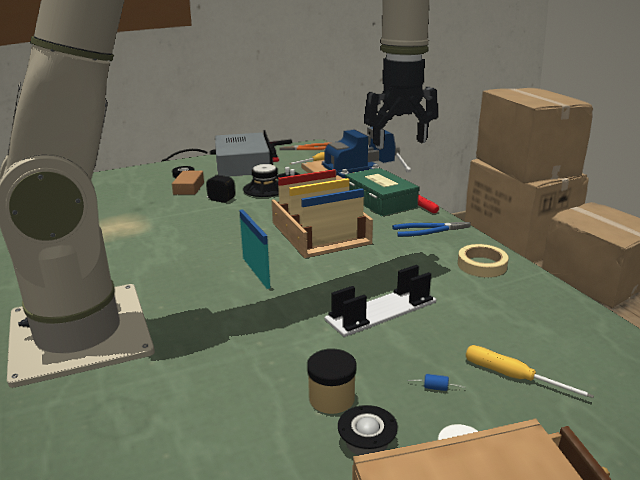

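View pics/wrist0.png

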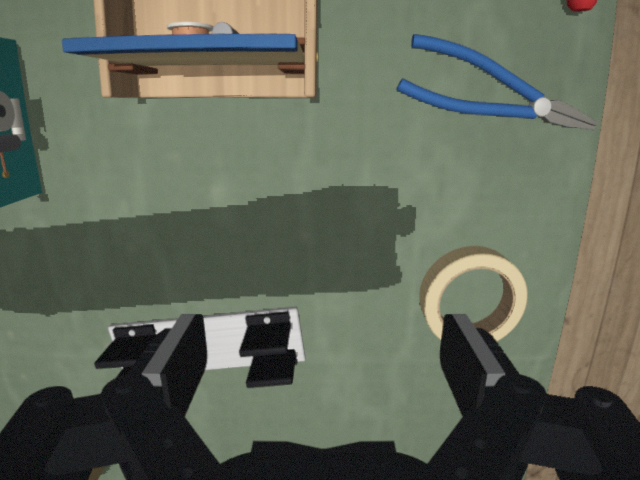

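The blue board is in the rack's nearest slot (scene ~(327,172), wrist strip (65–297, 45)). The stand is at scene ~(385,300). The turquoise look-alike is at scene (252,237).

```bash
python3 - <<'E'
from h import *
# blue top edge: colour mask + triangulated ends + depth
roi={'scene0':(285,150,365,200),'side0':(290,185,370,215),'wrist0':(50,25,305,60)}
for k,(a,b,e,f) in roi.items():
    c=load(k); hsv=cv2.cvtColor(c['frame'],cv2.COLOR_RGB2HSV)
    m=cv2.inRange(hsv,(100,120,40),(125,255,255)); mm=np.zeros_like(m); mm[b:f,a:e]=m[b:f,a:e]
    ys,xs=np.nonzero(mm); box=cv2.minAreaRect(np.c_[xs,ys].astype(np.float32)); print(k,len(xs),cv2.boxPoints(box).round(1).tolist())
    P=cloud(c)[mm>0]; P=P[np.isfinite(P).all(1)]
    print(' depth pts pctl',np.percentile(P,[2,50,98],axis=0).round(4).tolist())
    T=P[P[:,2]>np.percentile(P[:,2],95)-0.004]
    print(' top n',len(T),T.mean(0).round(4), np.percentile(T,[1,99],axis=0).round(4).tolist(), 'slope',np.polyfit(T[:,0],T[:,1],1).round(4))
# stand via depth
for k in ['scene0','side0','wrist0']:
    c=load(k); P=cloud(c); hsv=cv2.cvtColor(c['frame'],cv2.COLOR_RGB2HSV)
    m=cv2.inRange(hsv,(0,0,150),(180,40,255))>0
    if k=='wrist0': m[:300]=0;m[400:]=0
    s=m&(P[...,2]>0.002)&(P[...,2]<0.015)&(abs(P[...,0]-.55)<.25)&(abs(P[...,1])<.4)
    n,l,st,ce=cv2.connectedComponentsWithStats(s.astype(np.uint8))
    for i in range(1,n):
        if st[i,4]>150:
            Q=P[l==i]; b=cv2.minAreaRect(Q[:,:2].astype(np.float32)); print(k,'white',st[i],b, Q[:,2].mean().round(4))
    d=(c['frame'].max(2)<60)&(P[...,2]>0.045)&(P[...,2]<0.07)
    n,l,st,ce=cv2.connectedComponentsWithStats(d.astype(np.uint8))
    for i in range(1,n):
        if st[i,4]>20:
            Q=P[l==i]; 
            if abs(Q[:,1].mean())<.3 and Q[:,0].mean()<.8: print(k,'dark',st[i],Q.mean(0).round(4),Q.min(0).round(3),Q.max(0).round(3))
E
```

```text
scene0 500 [[293.6000061035156, 178.8000030517578], [354.5, 158.5], [357.0, 166.0], [296.1000061035156, 186.3000030517578]]
 depth pts pctl [[0.4716, 0.1086, 0.1057], [0.5358, 0.1123, 0.1158], [0.6063, 0.1184, 0.1231]]
 top n 206 [0.5299 0.1033 0.1298] [[0.1131, -0.5601, 0.1186], [0.6073, 0.1189, 0.7069]] slope [ 1.008  -0.4308]
side0 530 [[300.6000061035156, 198.39999389648438], [362.70001220703125, 187.3000030517578], [364.20001220703125, 195.8000030517578], [302.20001220703125, 207.0]]
 depth pts pctl [[0.4684, 0.1086, 0.1017], [0.5343, 0.1136, 0.1114], [0.6042, 0.1186, 0.1194]]
 top n 173 [0.5268 0.0966 0.1249] [[0.0577, -0.8908, 0.115], [0.6048, 0.121, 0.5484]] slope [ 1.4636 -0.6743]
wrist0 3664 [[61.900001525878906, 36.20000076293945], [295.8999938964844, 32.70000076293945], [296.20001220703125, 50.0], [62.20000076293945, 53.5]]
 depth pts pctl [[0.4734, 0.1116, 0.1091], [0.5425, 0.1156, 0.1194], [0.6067, 0.1203, 0.121]]
 top n 3243 [0.541 0.116 0.12 ] [[0.4715, 0.1117, 0.1173], [0.6077, 0.1207, 0.1213]] slope [-0.0227  0.1283]
scene0 white [ 360  280   55   47 1272] ((0.51779
[... 3234 characters left out ...]
0 dark [132  64  10   8  52] [0.4854 0.1086 0.0521] [0.482 0.106 0.046] [0.486 0.111 0.059]
wrist0 dark [282  70  22   2  30] [0.6032 0.1041 0.0516] [0.594 0.104 0.045] [0.61  0.104 0.057]
wrist0 dark [  0 105   6  12  56] [0.3666 0.0817 0.0503] [0.365 0.078 0.046] [0.368 0.086 0.054]
wrist0 dark [  0 135  13  17 177] [0.3656 0.056  0.052 ] [0.36  0.049 0.045] [0.369 0.063 0.061]
wrist0 dark [240 339  48  18 657] [ 0.5715 -0.1282  0.0542] [ 0.549 -0.135  0.045] [ 0.592 -0.124  0.059]
wrist0 dark [ 95 352  47  16 538] [ 0.4318 -0.1445  0.054 ] [ 0.41  -0.151  0.045] [ 0.452 -0.139  0.059]
wrist0 dark [246 369  47  18 631] [ 0.5748 -0.1616  0.0538] [ 0.553 -0.168  0.045] [ 0.596 -0.157  0.059]
```

```bash
python3 - <<'E'
import cv2
a=cv2.imread('pics/scene0.png'); cv2.imwrite('pics/z1.png',cv2.resize(a[250:350,320:450],None,fx=6,fy=6,interpolation=cv2.INTER_NEAREST))
cv2.imwrite('pics/z2.png',cv2.resize(a[120:235,250:370],None,fx=5,fy=5,interpolation=cv2.INTER_NEAREST))
E
```

```text
(no output)
```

View pics/z1.png

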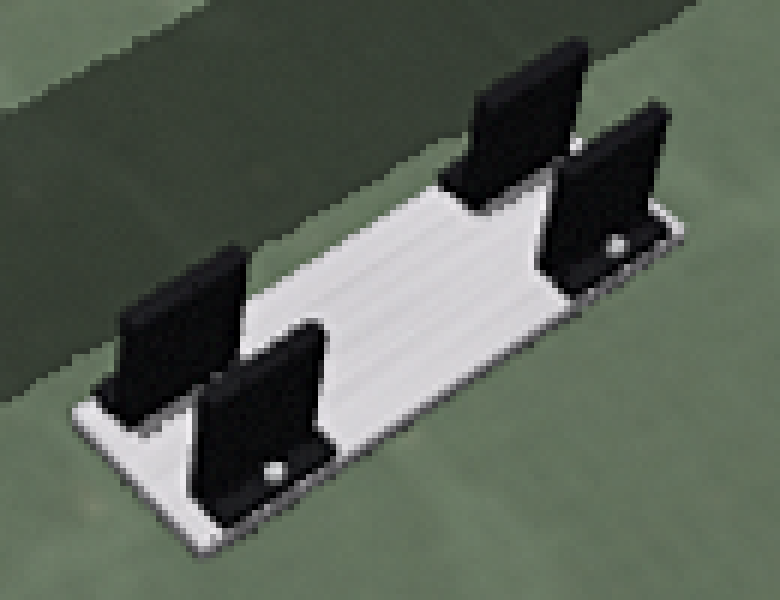

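View pics/z2.png

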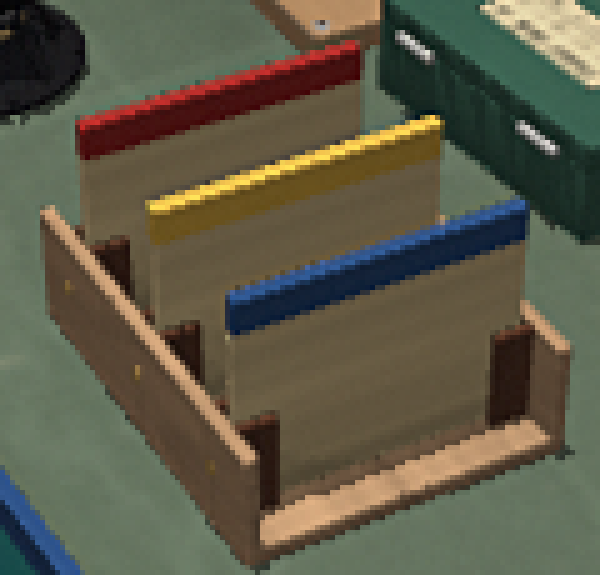

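```bash
cat > stand.py <<'E'
from h import *
def stand(k):
    c=load(k); P=cloud(c); hsv=cv2.cvtColor(c['frame'],cv2.COLOR_RGB2HSV)
    near=(abs(P[...,0]-.502)<.13)&(abs(P[...,1]+.16)<.07)
    g=near&(P[...,2]>0.0045)&(P[...,2]<.07); 
    Q=P[g]; b=cv2.minAreaRect(Q[:,:2].astype(np.float32)); print(k,'all',b)
    t=near&(P[...,2]>0.054)&(P[...,2]<.066); Q=P[t]
    b=cv2.minAreaRect(Q[:,:2].astype(np.float32)); print(k,'cheek tops',b,np.percentile(Q[:,2],[5,50,95]).round(4))
if __name__=='__main__':
    for k in ['scene0','side0']: stand(k)
    S,D,W=[load(k) for k in('scene0','side0','wrist0')]
    # base corners by ray, z=8mm
    for n,c,pp in(('scene',S,[(332.5,318.5),(354.5,341.5),(433.5,288.5)]),):
        for p in pp: print(n,onplane(c,*p,.008).round(4))
    # triangulate blue top ends scene/wrist/side (top back/front corner, left and right)
    def tri(a,p,b,q):
        o1,d1=ray(a,*p);o2,d2=ray(b,*q);s=np.linalg.lstsq(np.c_[d1,-d2],o2-o1,rcond=None)[0]
        x,y=o1+s[0]*d1,o2+s[1]*d2;return ((x+y)/2).round(4),np.linalg.norm(x-y).round(4)
    print('L',tri(S,(295.5,179),W,(62.5,44)),tri(D,(301.5,199),W,(62.5,44)))
    print('R',tri(S,(355,160.5),W,(297,42)),tri(D,(363,188.5),W,(297,42)))
E
python3 stand.py
```

```text
scene0 all ((0.5013034343719482, -0.16025561094284058), (0.2580515146255493, 0.13874098658561707), 0.20517854392528534)
scene0 cheek tops ((0.5033697485923767, -0.15722715854644775), (0.1854621320962906, 0.043145935982465744), 6.811824798583984) [0.0547 0.0585 0.061 ]
side0 all ((0.5010082721710205, -0.15711480379104614), (0.20253807306289673, 0.06558740139007568), 6.568972587585449)
side0 cheek tops ((0.5002288222312927, -0.1570281684398651), (0.18382762372493744, 0.04506786912679672), 6.387493133544922) [0.0542 0.056  0.0578]
scene [ 0.4024 -0.14    0.008 ]
scene [ 0.4095 -0.2     0.008 ]
scene [ 0.6035 -0.1767  0.008 ]
L (array([0.4709, 0.1178, 0.1209]), np.float64(0.0007)) (array([0.4681, 0.1187, 0.1171]), np.float64(0.0004))
R (array([0.6102, 0.1141, 0.1193]), np.float64(0.0016)) (array([0.6087, 0.1153, 0.1176]), np.float64(0.0018))
```

Call:
{"method": "play_rows", "body": {"moves": [[-0.01,0,0.01,7],[-0.02,0,0.02,14],[-0.03,0,0.03,21],[-0.04,0,0.04,28],[-0.045,0,0.05,35],[-0.05,0,0.06,42],[-0.055,0,0.07,49],[-0.06,0,0.08,56],[-0.065,0,0.09,63],[-0.07,0,0.1,70],[-0.075,0,0.106,77],[-0.08,0,0.112,84],[-0.085,0,0.116,91.3],[-0.085,0,0.116,91.3],[-0.085,0,0.116,91.3],[-0.085,0,0.116,91.3]], "fingers": 45}}

```text
clock: 1.48
eef_pos: [0.5402, 0.1156, 0.2313]
tcp_rot: [-90.0, -0.0, -91.1]
wrist_force: [0.3, 0.0, -0.8]
gripper_width: 0.45
```

```bash
python3 - <<'E'
from h import *
snap('wrist','wrist1');snap('scene','scene1');s=r.state();print({k:s[k] for k in('clock','joint_pos','eef_pos','tcp_rot','gripper_width')})
E
```

```text
{'clock': 1.5833, 'joint_pos': array([ -17.41399879,    9.86086127,    0.68085134,   95.02297355,
         -0.11167064,   75.11822641, -107.8942502 ]), 'eef_pos': array([0.54027726, 0.11548313, 0.2312415 ]), 'tcp_rot': array([-8.99986173e+01, -8.66744816e-03, -9.11797278e+01]), 'gripper_width': 0.45185555877114286}
```

View pics/wrist1.png

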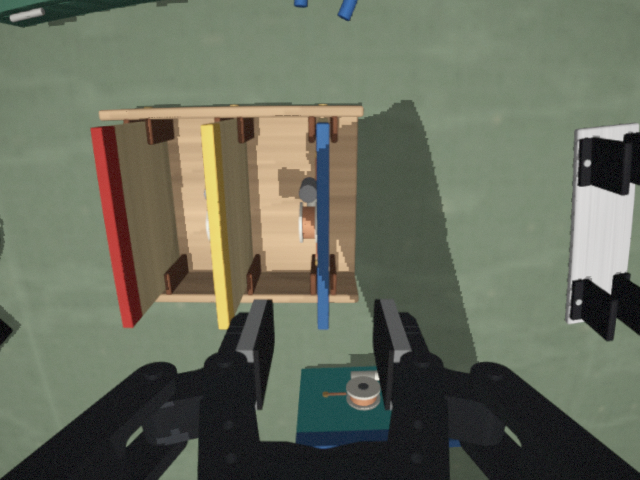

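The blue strip is at column ~323, centred between the fingers (~(255–395)); the yellow one is well clear at column 215. I'll descend onto the bare upper part now.

Call:
{"method": "play_rows", "body": {"moves": [[0,0.02,0,0],[0,0.04,0,0],[0,0.06,0,0],[0,0.08,0,0],[0,0.1,0,0],[0,0.115,0,0],[0,0.125,0,0],[0,0.132,0,0],[0,0.138,0,0],[0,0.138,0,0],[0,0.138,0,0]]}}

```text
clock: 2.5
eef_pos: [0.5403, 0.116, 0.0938]
tcp_rot: [-90.0, 0.0, -91.3]
wrist_force: [-0.4, 1.0, -0.1]
gripper_width: 0.448
```

```bash
python3 - <<'E'
from h import *
snap('wrist','wrist2');snap('scene','scene2');snap('side','side2')
a=cv2.imread('pics/scene2.png')[80:240,220:420];b=cv2.imread('pics/wrist2.png')
cv2.imwrite('pics/z3.png',np.hstack([cv2.resize(a,(375,300)),cv2.resize(b,(400,300))]))
E
```

```text
(no output)
```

View pics/z3.png

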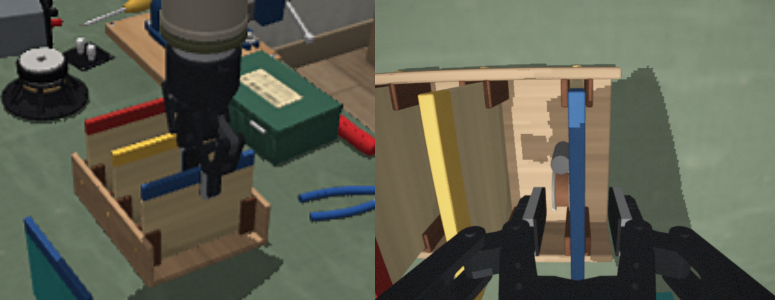

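The board sits between the open pads in both views (wrist inset column ~578, pads at 535 and 615). Closing.

Call:
{"method": "play_rows", "body": {"moves": [[0,0,0,0],[0,0,0,0],[0,0,0,0],[0,0,0,0],[0,0,0,0],[0,0,0,0],[0,0,0,0],[0,0,0,0],[0,0,0,0],[0,0,0,0]], "fingers": 0}}

```text
clock: 3.48
eef_pos: [0.5404, 0.1161, 0.0938]
tcp_rot: [-89.9, 0.0, -91.3]
wrist_force: [-0.7, -0.3, 5.8]
gripper_width: 0.078
```

Call:
{"method": "play_rows", "body": {"moves": [[0,-0.005,0,0],[0,-0.012,0,0],[0,-0.02,0,0],[0,-0.03,0,0],[0,-0.04,0,0],[0,-0.05,0,0],[0,-0.06,0,0],[0,-0.07,0,0],[0,-0.08,0,0],[0,-0.09,0,0],[0,-0.1,0,0],[0,-0.11,0,0],[0,-0.12,0,0],[0,-0.126,0,0],[0,-0.13,0,0],[0,-0.13,0,0],[0,-0.13,0,0]]}}

```text
clock: 4.9
eef_pos: [0.5399, 0.116, 0.2231]
tcp_rot: [-90.0, -0.0, -91.3]
wrist_force: [0.4, 0.3, -1.0]
gripper_width: 0.083
```

```bash
python3 - <<'E'
from h import *
snap('wrist','wrist3');snap('scene','scene3');snap('side','side3')
a=cv2.imread('pics/scene3.png')[50:290,180:480];b=cv2.imread('pics/wrist3.png')
cv2.imwrite('pics/z4.png',np.hstack([cv2.resize(a,(375,300)),cv2.resize(b,(400,300))]))
E
```

```text
(no output)
```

View pics/z4.png

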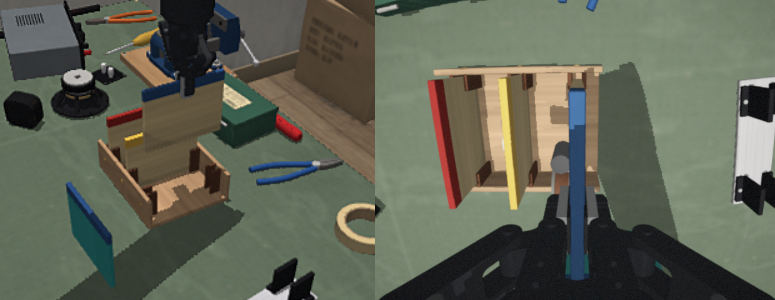

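The board is held clear of the rack and looks level; yellow and red are still in their slots. Measuring the held board.

```bash
cat > held.py <<'E'
from h import *
import sys
def held(n,box):
    for k in('scene','side','wrist'):
        c=load(k+n);P=cloud(c);hsv=cv2.cvtColor(c['frame'],cv2.COLOR_RGB2HSV)
        m=(cv2.inRange(hsv,(100,120,40),(125,255,255))>0)
        lo,hi=np.array(box); m&=((P>lo)&(P<hi)).all(2)
        Q=P[m]
        if len(Q)<20: continue
        T=Q
        f=np.polyfit(T[:,0],T[:,1],1); g=np.polyfit(T[:,0],T[:,2],1)
        print(k,len(Q),'x',np.percentile(T[:,0],[.5,99.5]).round(4),'y mid',T[:,1].mean().round(4),'ztop',np.percentile(Q[:,2],[5,97]).round(4),'yaw',np.degrees(np.arctan(f[0])).round(2),'pitch',np.degrees(np.arctan(g[0])).round(2))
E
python3 - <<'E'
from held import *
held('3',[[.44,.09,.19],[.64,.14,.27]])
# faces tilt: plywood plane of -y face, from scene
for k in('scene3','side3'):
    c=load(k);P=cloud(c);m=((P>[.46,.08,.15])&(P<[.62,.14,.235])).all(2)&(c['frame'].max(2)>90)
    Q=P[m];A=np.c_[Q[:,0],Q[:,2],np.ones(len(Q))];s=np.linalg.lstsq(A,Q[:,1],rcond=None)[0];print(k,len(Q),'dy/dx,dy/dz',s.round(3),'ylo at z.2',s@[.54,.2,1],'zmin',Q[:,2].min())
E
```

```text
scene 476 x [0.4693 0.6081] y mid 0.1121 ztop [0.2347 0.251 ] yaw -1.36 pitch -0.23
side 430 x [0.4666 0.6044] y mid 0.1135 ztop [0.2325 0.2469] yaw -1.6 pitch 0.16
wrist 7202 x [0.5015 0.6086] y mid 0.1161 ztop [0.2478 0.2499] yaw -1.29 pitch -0.22
scene3 2024 dy/dx,dy/dz [-0.027 -0.007  0.128] ylo at z.2 0.11171521925911221 zmin 0.15030545959498312
side3 2398 dy/dx,dy/dz [-0.025 -0.005  0.128] ylo at z.2 0.11307103646930342 zmin 0.15003950849293962
```

Call:
{"method": "play_rows", "body": {"moves": [[0.008,0,-0.001,-0.2],[0.022,0,-0.003,-0.6],[0.04,0,-0.005,-1.1],[0.06,0,-0.007,-1.7],[0.08,0,-0.009,-2.3],[0.1,0,-0.011,-2.9],[0.12,0,-0.013,-3.5],[0.14,0,-0.015,-4.1],[0.16,0,-0.018,-4.7],[0.18,0,-0.02,-5.3],[0.2,0,-0.023,-5.8],[0.22,0,-0.025,-6.4],[0.24,0,-0.027,-6.9],[0.256,0,-0.029,-7.4],[0.267,0,-0.03,-7.7],[0.274,0,-0.031,-7.8],[0.274,0,-0.031,-7.8],[0.274,0,-0.031,-7.8],[0.274,0,-0.031,-7.8],[0.274,0,-0.031,-7.8]]}}

```text
clock: 6.72
eef_pos: [0.503, -0.1562, 0.2233]
tcp_rot: [-90.0, 0.0, -83.4]
wrist_force: [-0.1, -0.0, -1.5]
gripper_width: 0.08
```

```bash
python3 - <<'E'
from held import *
snap('wrist','wrist4');snap('scene','scene4');snap('side','side4')
held('4',[[.4,-.21,.19],[.6,-.1,.27]])
import stand
for k in('scene4','side4'): stand.stand(k)
a=cv2.imread('pics/scene4.png')[140:380,250:550];b=cv2.imread('pics/wrist4.png')
cv2.imwrite('pics/z5.png',np.hstack([cv2.resize(a,(375,300)),cv2.resize(b,(400,300))]))
E
```

```text
scene 387 x [0.4326 0.5471] y mid -0.1637 ztop [0.2357 0.2522] yaw 8.43 pitch 2.26
side 638 x [0.4303 0.5681] y mid -0.1604 ztop [0.2329 0.2488] yaw 6.27 pitch 0.04
wrist 7114 x [0.4648 0.5713] y mid -0.153 ztop [0.248  0.2501] yaw 6.56 pitch -0.21
scene4 all ((0.5011967420578003, -0.16022416949272156), (0.13908615708351135, 0.25799253582954407), 89.65457916259766)
scene4 cheek tops ((0.5026073455810547, -0.15739652514457703), (0.1841709464788437, 0.04416026920080185), 6.617563724517822) [0.0548 0.0587 0.061 ]
side4 all ((0.5005239248275757, -0.15768036246299744), (0.20056377351284027, 0.0651642456650734), 7.422170639038086)
side4 cheek tops ((0.5006891489028931, -0.15653303265571594), (0.18320025503635406, 0.046609312295913696), 6.3683762550354) [0.0542 0.0559 0.0575]
```

View pics/z5.png

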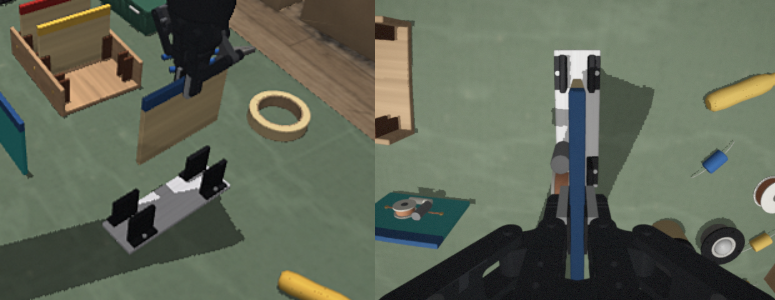

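View pics/side4.png

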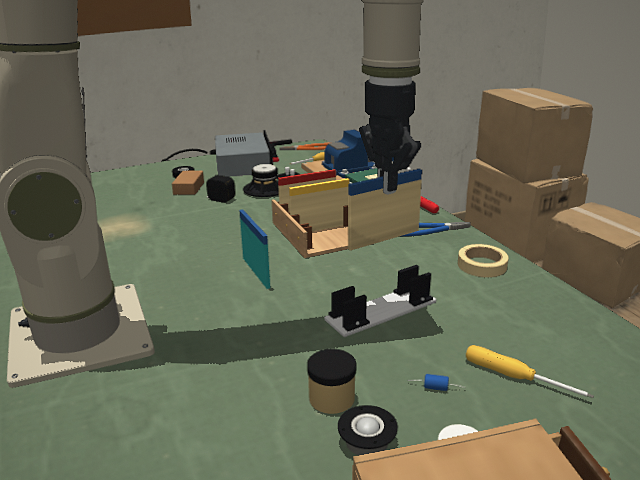

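The blue strip lines up with the stand's centre line (wrist inset column ~577, cheeks at 560 and 595). Side-view depth puts the board centre at x≈0.500 against the stand's 0.501. Going down most of the way.

Call:
{"method": "play_rows", "body": {"moves": [[0,0.006,0,0],[0,0.016,0,0],[0,0.028,0,0],[0,0.04,0,0],[0,0.05,0,0],[0,0.06,0,0],[0,0.07,0,0],[0,0.08,0,0],[0,0.09,0,0],[0,0.1,0,0],[0,0.108,0,0],[0,0.114,0,0],[0,0.118,0,0],[0,0.12,0,0],[0,0.12,0,0],[0,0.12,0,0]]}}

```text
clock: 8.2
eef_pos: [0.5031, -0.1572, 0.1036]
tcp_rot: [-90.0, -0.0, -83.5]
wrist_force: [-0.1, -0.5, -1.0]
gripper_width: 0.083
```

```bash
python3 - <<'E'
from held import *
snap('wrist','wrist5');snap('scene','scene5');snap('side','side5')
held('5',[[.4,-.21,.09],[.6,-.1,.15]])
a=cv2.imread('pics/scene5.png')[200:360,300:500];b=cv2.imread('pics/side5.png')[200:360,300:500]
cv2.imwrite('pics/z6.png',np.hstack([cv2.resize(a,(400,320)),cv2.resize(b,(400,320))]))
E
```

```text
scene 315 x [0.4323 0.5468] y mid -0.1642 ztop [0.1162 0.1327] yaw 6.89 pitch 2.62
side 582 x [0.4306 0.5679] y mid -0.1609 ztop [0.1132 0.1294] yaw 6.31 pitch 0.04
wrist 7114 x [0.4649 0.5713] y mid -0.154 ztop [0.1284 0.1305] yaw 6.5 pitch -0.18
```

View pics/z6.png

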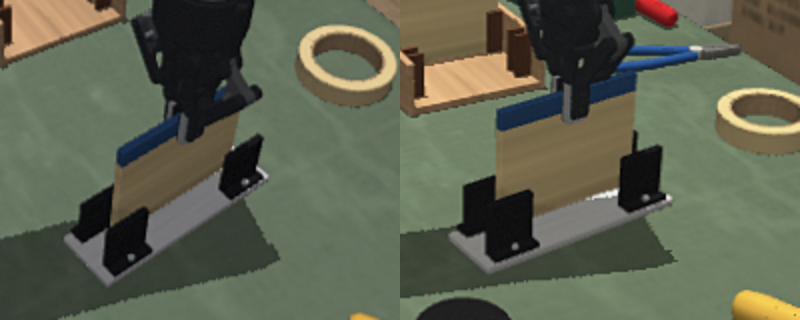

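The board's ends are between the cheeks in both views, with the bottom edge still ~12 mm above the floor. Easing down to contact.

Call:
{"method": "play_rows", "body": {"moves": [[0,0.003,0,0],[0,0.006,0,0],[0,0.008,0,0],[0,0.009,0,0],[0,0.01,0,0],[0,0.01,0,0],[0,0.01,0,0]]}}

```text
clock: 8.93
eef_pos: [0.5028, -0.1572, 0.0933]
tcp_rot: [-90.0, 0.0, -83.5]
wrist_force: [-0.6, 0.1, -1.6]
gripper_width: 0.082
```

Call:
{"method": "play_rows", "body": {"moves": [[0,0.0005,0,0],[0,0.001,0,0],[0,0.001,0,0],[0,0.001,0,0]]}}

```text
clock: 9.27
eef_pos: [0.5028, -0.1572, 0.0923]
tcp_rot: [-90.0, -0.0, -83.5]
wrist_force: [-0.4, -0.1, -1.1]
gripper_width: 0.082
```

Call:
{"method": "play_rows", "body": {"moves": [[0,0.0005,0,0],[0,0.001,0,0],[0,0.001,0,0],[0,0.001,0,0]]}}

```text
clock: 9.6
eef_pos: [0.5029, -0.1573, 0.0918]
tcp_rot: [-90.0, -0.0, -83.5]
wrist_force: [-2.3, 0.7, 5.0]
gripper_width: 0.084
```

Contact: the wrist force rose to about 5 N upward. Release, then go straight up.

Call:
{"method": "play_rows", "body": {"moves": [[0,0,0,0],[0,0,0,0],[0,0,0,0],[0,0,0,0],[0,0,0,0],[0,0,0,0],[0,0,0,0],[0,0,0,0]], "fingers": 50}}

```text
clock: 10.27
eef_pos: [0.5028, -0.1572, 0.0913]
tcp_rot: [-90.0, 0.0, -83.5]
wrist_force: [-0.4, -0.4, -0.0]
gripper_width: 0.499
```

```bash
python3 - <<'E'
from held import *
snap('wrist','wrist6');snap('scene','scene6');snap('side','side6')
held('6',[[.4,-.21,.07],[.6,-.1,.15]])
a=cv2.imread('pics/scene6.png')[200:360,300:500];b=cv2.imread('pics/wrist6.png')
cv2.imwrite('pics/z7.png',np.hstack([cv2.resize(a,(375,300)),cv2.resize(b,(400,300))]))
E
```

```text
scene 377 x [0.4321 0.5333] y mid -0.1638 ztop [0.1045 0.1207] yaw 5.82 pitch 0.86
side 514 x [0.4309 0.5675] y mid -0.1622 ztop [0.1011 0.1172] yaw 6.06 pitch -1.14
wrist 7083 x [0.4652 0.5712] y mid -0.1539 ztop [0.1166 0.1186] yaw 6.49 pitch -0.16
```

View pics/z7.png

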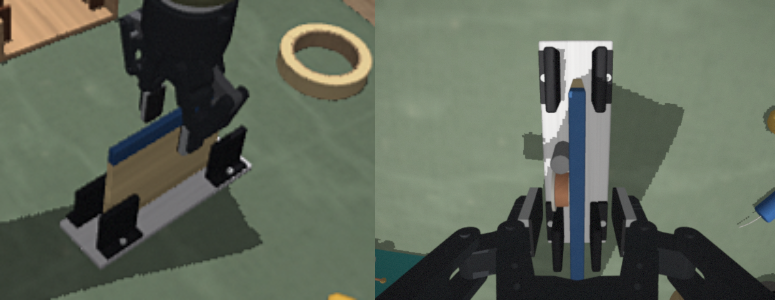

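The board stands upright on its own between the cheeks, with both pads clear. Retreating.

Call:
{"method": "play_rows", "body": {"moves": [[0,-0.006,0,0],[0,-0.016,0,0],[0,-0.028,0,0],[0,-0.045,0,0],[0,-0.065,0,0],[0,-0.085,0,0],[0,-0.105,0,0],[0,-0.125,0,0],[0,-0.14,0,0],[0,-0.15,0,0],[0,-0.15,0,0],[0,-0.15,0,0],[0,-0.15,0,0],[0,-0.15,0,0]]}}

```text
clock: 11.58
eef_pos: [0.5023, -0.1571, 0.2402]
tcp_rot: [-90.1, 0.0, -83.5]
wrist_force: [0.3, 0.4, -0.1]
gripper_width: 0.505
```

```bash
python3 - <<'E'
from held import *
snap('wrist','wrist7');snap('scene','scene7');snap('side','side7')
held('7',[[.4,-.21,.07],[.6,-.1,.15]])
def col(k,lo,hi,box):
    c=load(k);P=cloud(c);h=cv2.cvtColor(c['frame'],cv2.COLOR_RGB2HSV);m=(cv2.inRange(h,lo,hi)>0)&((P>box[0])&(P<box[1])).all(2);Q=P[m];return len(Q),np.median(Q,0).round(4)
for nm,lo,hi,b in(('yellow',(18,120,60),(32,255,255),[[.4,.15,.09],[.68,.22,.14]]),('red',(0,150,60),(8,255,255),[[.4,.22,.09],[.68,.3,.14]])):
    for v in('scene','side'): print(nm,v,col(v+'0',lo,hi,b),col(v+'7',lo,hi,b))
s=r.state();print(s['clock'],s['eef_pos'],s['wrist_force'])
E
```

```text
scene 591 x [0.4324 0.5702] y mid -0.1608 ztop [0.1043 0.1207] yaw 6.4 pitch 0.04
side 732 x [0.4309 0.5683] y mid -0.1603 ztop [0.1013 0.1174] yaw 6.48 pitch 0.05
wrist 1980 x [0.4341 0.5706] y mid -0.1563 ztop [0.1165 0.1188] yaw 6.51 pitch -0.02
yellow scene (529, array([0.5362, 0.1823, 0.1151])) (533, array([0.5367, 0.1825, 0.1152]))
yellow side (561, array([0.5355, 0.1834, 0.1105])) (533, array([0.535 , 0.1834, 0.1113]))
red scene (398, array([0.5402, 0.2523, 0.1163])) (412, array([0.5372, 0.2525, 0.1162]))
red side (445, array([0.5359, 0.2538, 0.1114])) (440, array([0.5357, 0.2533, 0.1119]))
11.7333 [ 0.50249871 -0.15714836  0.24059204] [ 0.54447857  0.16984244 -0.23273939]
```

View pics/scene7.png

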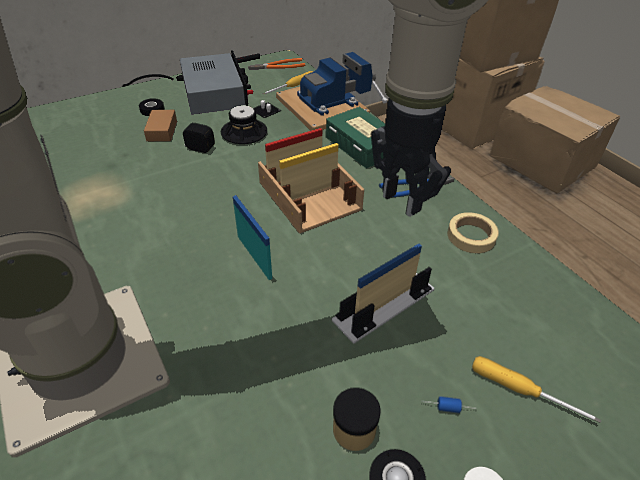

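View pics/wrist7.png

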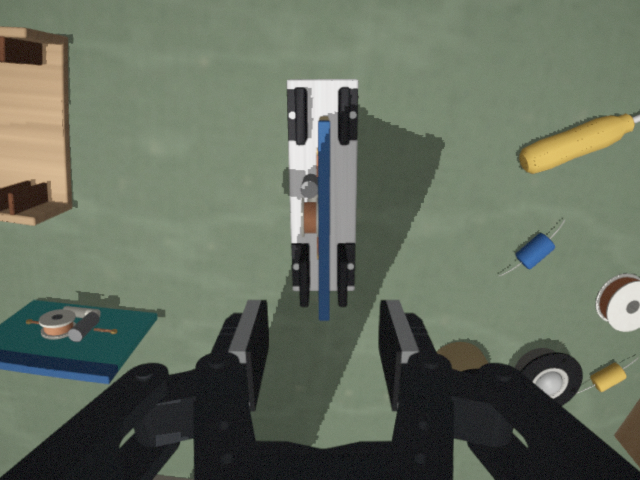

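The board stands in the stand at scene (390,280), and the wrist view shows it at column 324 between the cheeks at ~305 and 345. The red and yellow boards are unmoved and the gripper is clear, so I'm handing in.

```bash
python3 -c "
from rig import order
print(order.sign_off())"
```

```text
the job is handed in; nothing more can be done
None
```

The blue-edged board is standing in the inspection stand, and I handed the job in after about 12 s of the 45 s allowed. I gripped it by its bare upper part, drew it 130 mm straight up and carried it over. I lowered it until the wrist force rose to about 5 N at the floor, then let go and retreated.

Last checks:
- **Blue board position:** the centre is at about (0.501, −0.157), within a few millimetres of the stand centre at (0.501, −0.157). Its yaw is 6.5° against the stand's 6.4–6.8°.
- **Blue board height and lean:** the top edge is at 117–121 mm, against the expected 118 mm. It looks upright in the pictures; I did not measure the lean after release.
- **Yellow and red boards:** both shifted by no more than 1 mm by depth, except red's scene-view x, which read 3 mm different. The side view did not show that shift, so it is probably a change in what was hidden from view. All of this is well under the 15 mm limit.
- **Robot:** the gripper is clear, with the fingertips about 120 mm above the board.
- **Disagreements:** the cameras differed by 2–4 mm in height and in the board's y. No check failed.

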